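Check the blank in the vise with the infrared thermometer

TASK

Check the steel blank standing in the bench vise with the infrared thermometer. Take the thermometer out of its open foam-lined case (only the barrel can be got hold of there) and lay it on the leather pad to change grip, then take it by the handle, aim the lens squarely at the middle of a broad face of the blank from about 12 cm, and hold it steady with the trigger squeezed for two seconds. Then lay it flat on the pad again and let go; do not drop it, leave the other tools alone, and touch neither the blank nor the vise, which may still be hot.

Things in the scene. Friction and masses are not known exactly. Their poses are not given: they have to be found in the camera images.
- thermometer: pistol-shaped infrared thermometer, grey and black, 0.22 kg, 40 mm thick, lying in the case on its right flank. Origin on that flank below the barrel axis; x: along the barrel, as the lens looks; y: from barrel to handle foot; z: to the left flank (z = 40 mm). Barrel and foot flanks let it lie flat on either side. Outline x -79 to 77, y -23 to 131 mm; centre of mass near x -23, y 41 mm
- thermo_lens (a point): centre of the lens, on the front of the nose, at (77, 0, 20) mm in the thermometer's frame; axes as the thermometer's: the beam goes along +x
- thermo_barrel (a point): where to take it in the case: mid-thickness of the barrel at (32, 0, 20) mm in the thermometer's frame; the fingers close along its y on 46 mm. Barrel: x -70 to 57 mm (then a 39 mm round nose), y -23 to 23, z 0 to 40 mm
- thermo_grip (a point): where to take the handle to squeeze the trigger: at (-42, 51, 20) mm in the thermometer's frame. The handle's axis is y turned 0.2 rad towards -x, so the fingers close along (cos 0.2, sin 0.2, 0) of that frame: on 41 mm, 34 mm once squeezed. Handle 34 mm front to back, 30 mm thick (z 5 to 35), 65 mm long below the barrel, then a foot 44 x 28 x 40 mm
- thermo_mid (a point): middle of the thermometer's outline, at (-20, 45, 20) mm in its frame, 20 mm above what it lies on
- trigger (a joint): sprung trigger on the handle's front just below the barrel, 28 mm long, 14 mm wide, standing 7 mm proud. Value: travel into the handle in m, 0 out, 0.007 flush with the handle, 0.008 at most; squeezed means beyond 0.004. It takes 2 N to start, 6 N to go flush, and springs back when released
- case: open black instrument case, fixed; base 232 mm (x) x 220 mm (y), rim 53 mm high; lid folded back flat beyond it (+x), 30 mm high. Origin: centre of the underside. Foam surface 47 mm up, recess floor 12 mm up. The thermometer lies in it, its x along the case's -y, barrel 5 mm proud, handle sunk flush with foam close round it: no room for fingers. See notches
- notches (a point): in the case, on the recess floor under thermo_barrel's place: middle of the finger notches, which run across the barrel, 56 mm wide along it, to 66 mm either side of its axis and down to the recess floor (12 mm above the bench)
- pad: brown leather bench pad, 240 mm (x) x 220 mm (y), 4 mm thick, fixed flat on the bench. Origin: centre of its underside, on the bench
- vise: blue bench vise with 75 mm steel jaws, bolted down, jaws opening along its y. Origin: on the bench under the blank. Jaw tops 114 mm up; it reaches 117 mm to -y (small anvil flat, 103 mm up), 103 mm to +y (screw with cross bar, at most 75 mm up) and 78 mm to either side
- blank_mid (a point): the point to aim at: middle of the steel blank's exposed part (mid-thickness), 165 mm above the bench. The blank is a flat bar 50 mm wide (vise x) and 6 mm thick (vise y), standing 115 mm out of the jaws, upper end pointed. Axes as the vise's: the broad faces look along +y and -y; either may be measured
- hammer: loose hammer, 280 mm, lying crossways between the pad and the robot; bystander
- file: loose flat file with wooden handle, 295 mm, lying along x on the left of the pad; bystander
- punch: loose steel centre punch, 115 mm long, 12 mm thick, lying along x on the right of the pad; bystander
- pliers: loose pliers, 190 mm, on the robot's right, near it; bystander
- rivet_jar: loose squat pale glass jar of rivets with steel lid, 74 mm across, 60 mm high, beyond the pad; origin under its centre; bystander
- screw_jar: loose squat pale glass jar of screws with steel lid, 74 mm across, 60 mm high, beyond the pad; origin under its centre; bystander

How it is judged:
On the way, in this order (a step that is already met when the one before it is completed fails the run):
1. the thermometer lies flat on the leather pad, released, to change grip (x of thermo_mid in the frame of pad between -0.09 and 0.09 m and y of thermo_mid in the frame of pad between -0.08 and 0.08 m and height (world z) of thermo_mid between 0.015 and 0.034 m and (angle between thermometer's own z axis and vertical below 0.15 rad or angle between thermometer's own z axis and vertical above 2.99 rad) and contact force between the fingers and thermometer below 0.1 N and linear speed of thermometer below 0.03 m/s), for 0.2 s.
2. trigger squeezed, lens aimed at the middle of a broad face of the blank (beam within 15 mm of it, within 20 degrees of square, lens 70 to 180 mm away), steady for 1.2 s (value of joint trigger above 0.004 m and x of blank_mid in the frame of thermo_lens between 0.07 and 0.18 m and y of blank_mid in the frame of thermo_lens between -0.015 and 0.015 m and z of blank_mid in the frame of thermo_lens between -0.015 and 0.015 m and angle between the x axis of thermo_lens and the y axis of blank_mid, either way round below 0.35 rad and linear speed of thermometer below 0.02 m/s and angular speed of thermometer below 0.15 rad/s), for 1.2 s.
At the end, for the whole second after the job is handed in: The thermometer lies flat (within 8 degrees, on either side) and at rest on the leather pad, its middle within 90 mm (pad x) and 80 mm (pad y) of the pad's centre, released, with the trigger out (all of step 1 and value of joint trigger below 0.002 m); the robot touches nothing.
It fails at once if the thermometer is dropped or thrown (contact force between the fingers and thermometer below 0.01 N and linear speed of thermometer above 0.6 m/s).
It fails at once if the vise or the blank in it is touched (contact force between vise and the fingers above 1 N or contact force between vise and the arm above 1 N or contact force between vise and thermometer above 1 N).
It fails at once if another tool or a jar is shoved more than 30 mm (distance of any of hammer, file, punch, pliers, rivet_jar, screw_jar from where it was at the start of the episode above 0.03 m).
It also fails if it takes over 72 s, if anything falls off the work surface, if the arm or the gripper's body presses on something with over 40 N, if the wrist force passes 120 N, or if a joint passes its speed limit or range.

ROBOT

A 6-joint arm with a two-finger parallel gripper is mounted at the origin on the work surface. World frame = base frame: x ahead of the robot, y to its left, z up, the work surface at z = 0. Lengths are in m, angles in rad, forces in N, time in s.
With the tool pointing down it reaches from about 0.275 to 0.825 m from the base axis. Payload 4.9 kg.
Tool frame: the origin (TCP) lies midway between the tips of the shut fingers; the grasp point (between the pads) lies 19 mm behind it (bot.grip_depth is the distance from the TCP to the grasp point, in m); z points along the fingers, y is the line along which they close (so a half turn about z gives the same grasp; the last joint's range is limited). The gripper opens to 85 mm and grips with 20 to 120 N. Pads are 22 mm wide; open, the fingers measure 114 mm over their backs; the gripper's body (76 mm by 85 mm) begins 54 mm behind the grasp point. The pads swing forward as they close: fully open they stand 13 mm farther back than shut.
Start: joints at [-1.44, 0.326, -0.193, 1.052, 0, 1.437], TCP at [0.144, -0.531, 0.231] pointing down, gripper open.
Joint ranges: [-2.65, 2.65], [-0.97, 1.79], [-1.3, 1.35], [-1.93, 2.1], [-1.47, 1.37], [-3.14, 3.14]. Speed limits (rad/s): [2.57, 2.57, 3.14, 3.14, 3.14, 3.14].

INTERFACE

Orientations are given as a unit quaternion [w, x, y, z].
In Python, from cell import bot gives the robot as it stands. Calls block until the motion is done:
- bot.move_pose(position, orientation): joint-space move of the TCP to a pose.
- bot.move_linear(position, speed=0.15, rotation=None, until_force=None): straight line of the TCP; rotation=None keeps the orientation; speed is the mean speed in m/s. With until_force (N) it stops when the force on the tool has changed by that much, and returns True; else False.
- bot.goto_joints(angles): joint-space move.
- bot.set_gripper(opening, grasp_force=None): opening from 0.0 (shut) to 1.0 (fully open); grasp_force is the grip in N (None keeps the last); returns when the fingers have stopped.
- bot.wait(seconds).
- bot.solve_ik(position, orientation): joint angles nearest the present ones, or None.
- bot.camera(name): name is "side" or "top" or "wrist"; returns the picture (384x512x3 uint8, red, green, blue); there is no depth.
- bot.calibration(name): a dict with "mtx" (3x3 intrinsics, pixels), "extrinsics" (4x4, takes a point from world to camera coordinates); the wrist camera has in their place "hand_eye" (4x4, takes a point from camera to tool coordinates, whose origin is the TCP and whose axes are the flange's). Camera axes: x right, y down, z forward; pixel columns grow to the right and rows downward; lengths in m; the calibration is good to about 2 mm. A picture is of the moment at which its call begins: read the wrist's pose just before it. calibration takes no time and is no camera call.
A pose or a line that the arm cannot do raises bot.PlanningError and nothing moves.
- bot.close_job(): hands the job in; it is judged then, once.
Trained networks look in the newest picture that a camera, given by its name, has taken for a name from the list of things; names that differ only in an ending like _2 or _b are one class to them, and where a whole thing is asked for, a point or a joint stands for the part that bears it (a point fixed in the world has none). Each returns a list of dicts, best first, with "confidence" (0 to 1); they miss things now and then, are a little off and sometimes report something else, mostly with a low value. They report only what shows in the picture. A call takes as long as a camera call.
- bot.search_frame(camera, thing): "bbox" ([left, top, width, height] in pixels, round what is visible of it).
Readings, each from a call of its own:
- bot.read_clock(): time.
- bot.read_joint_positions(): joint angles.
- bot.read_joint_vel(): joint speeds.
- bot.read_joint_efforts(): joint torques, N m.
- bot.read_position(): TCP position.
- bot.read_tool_rot(): TCP orientation.
- bot.read_ft_force(): force on the tool from outside, world axes, zero at the start.
- bot.read_moment(): the same for the moment, N m.
- bot.read_gripper_width(): opening from 0.0 (shut) to 1.0 (fully open).
- bot.read_finger_force(): force on a finger pad.
Only numpy, scipy, OpenCV 4.12 (cv2) and the standard library are available. Lean on these libraries where they do the work, as an engineer would, in place of code of your own. Each camera call takes 0.05 s, during which the arm holds its last target. There are 200 camera calls.

## Working session

There is one attempt and no reset: what is moved stays moved. The work goes in short steps, each a Python script; the robot and the scene stay as the last script left them, time stands still between calls to the robot, and variables do not carry over. Pictures are saved under pics/ and viewed, at most 13 in all, crops included, and the job is handed in when it is done.

```bash
mkdir -p pics; ls; python3 - <<'E'
from cell import bot
import cv2, numpy as np
for c in ("top","side"):
    im=bot.camera(c); cv2.imwrite(f"pics/{c}0.png",im[:,:,::-1])
    k=bot.calibration(c); print(c,np.round(k["mtx"],1).tolist(),np.round(k["extrinsics"],4).tolist())
    for t in ["thermometer","case","pad","vise","blank_mid","hammer","file","punch","pliers","rivet_jar","screw_jar"]:
        print(t,[(np.round(d["bbox"],0).tolist(),round(d["confidence"],2)) for d in bot.search_frame(c,t)[:2]])
print(np.round(bot.calibration("wrist")["hand_eye"],4).tolist(),np.round(bot.calibration("wrist")["mtx"],1).tolist(),bot.read_clock(),bot.read_tool_rot(),bot.grip_depth)
E
```

```text
pics
top [[487.5, 0.0, 255.5], [0.0, 487.5, 192.2], [0.0, 0.0, 1.0]] [[0.0164, -0.9998, 0.01, -0.0199], [-0.9853, -0.0178, -0.1697, 0.5921], [0.1698, -0.0071, -0.9854, 1.217], [0.0, 0.0, 0.0, 1.0]]
thermometer [([342.0, 160.0, 62.0, 63.0], 0.73), ([331.0, 288.0, 66.0, 53.0], 0.46)]
case [([325.0, 71.0, 89.0, 179.0], 0.79)]
pad [([211.0, 165.0, 90.0, 97.0], 0.8)]
vise [([88.0, 177.0, 88.0, 51.0], 0.97), ([304.0, 199.0, 7.0, 30.0], 0.24)]
blank_mid [([87.0, 177.0, 94.0, 52.0], 0.63)]
hammer [([170.0, 251.0, 109.0, 38.0], 0.95), ([213.0, 106.0, 32.0, 28.0], 0.56)]
file [([190.0, 149.0, 17.0, 111.0], 0.64)]
punch [([304.0, 194.0, 6.0, 37.0], 0.5)]
pliers [([329.0, 290.0, 68.0, 49.0], 0.87)]
rivet_jar [([264.0, 105.0, 37.0, 33.0], 0.64)]
screw_jar [([215.0, 103.0, 30.0, 32.0], 0.56)]
side [[347.3, 0.0, 253.6], [0.0, 347.3, 185.2], [0.0, 0.0, 1.0]] [[-0.9559, -0.2931, 0.02, 0.52], [-0.2095, 0.6327, -0.7455, 0.1968], [0.2059, -0.7168, -0.6662, 1.067], [0.0, 0.0, 0.0, 1.0]]
thermometer [([242.0, 136.0, 44.0, 26.0], 0.78)]
case [([175.0, 120.0, 129.0, 60.0], 0.78)]
pad [([206.0, 183.0, 89.0, 58.0], 0.61), ([190.0, 226.0, 88.0, 33.0], 0.25)]
vise [([241.0, 138.0, 46.0, 24.0], 0.61), ([174.0, 227.0, 73.0, 91.0], 0.58)]
blank_mid [([175.0, 229.0, 75.0, 88.0], 0.84)]
hammer [([271.0, 201.0, 41.0, 72.0], 0.82)]
file []
punch [([188.0, 229.0, 87.0, 26.0], 0.41), ([256.0, 178.0, 21.0, 8.0], 0.39)]
pliers [([173.0, 230.0, 74.0, 90.0], 0.26), ([240.0, 135.0, 47.0, 28.0], 0.23)]
rivet_jar [([183.0, 163.0, 26.0, 26.0], 0.64)]
screw_jar [([162.0, 190.0, 27.0, 27.0], 0.74), ([243.0, 137.0, 43.0, 23.0], 0.72)]
[[0.0005, -0.9622, -0.2724, 0.069], [1.0, 0.0001, 0.0013, 0.0003], [-0.0012, -0.2724, 0.9622, -0.1431], [0.0, 0.0, 0.0, 1.0]] [[275.6, 0.0, 252.2], [0.0, 275.6, 194.5], [0.0, 0.0, 1.0]] 1.2 [ 2.68478113e-06  9.91247594e-01  1.32015938e-01 -5.80479144e-06] 0.0187
```

```bash
python3 - <<'E'
import cv2
a=cv2.imread("pics/top0.png")[60:340,70:430]; cv2.imwrite("pics/top0c.png",cv2.resize(a,None,fx=2.1,fy=2.1,interpolation=cv2.INTER_CUBIC))
a=cv2.imread("pics/side0.png")[110:330,150:330]; cv2.imwrite("pics/side0c.png",cv2.resize(a,None,fx=2.7,fy=2.7,interpolation=cv2.INTER_CUBIC))
E
```

```text
(no output)
```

View pics/top0c.png

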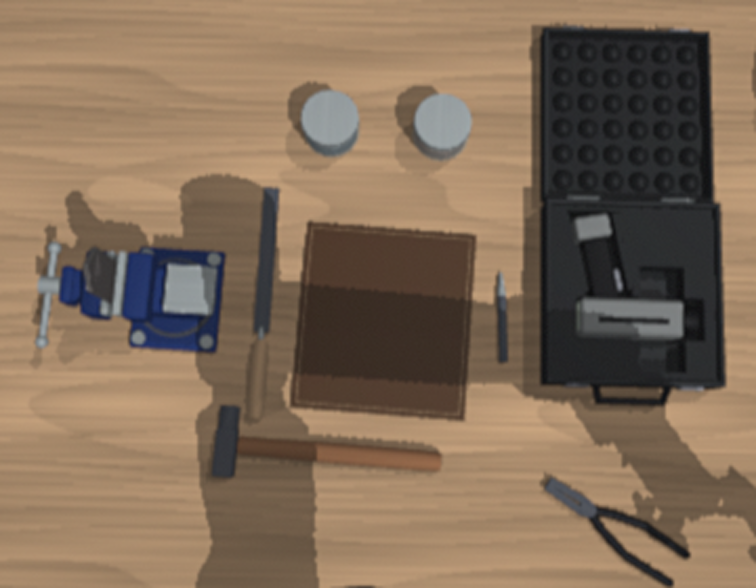

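View pics/side0c.png

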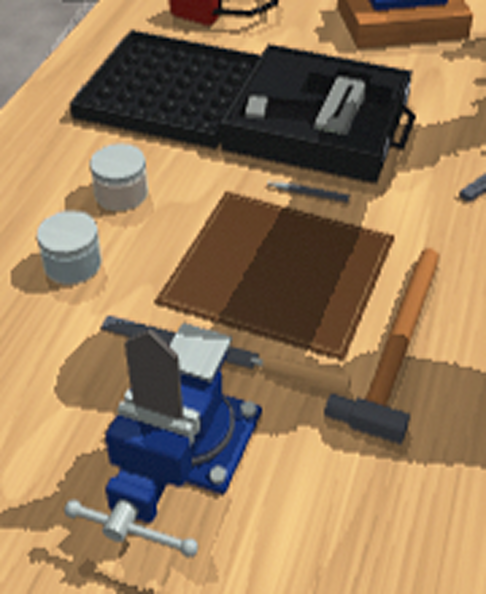

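The top view shows the barrel lying along the image's horizontal, with the lens to the right and the notches beside it at crop (660, 320). The pad corners are at crop (308,222), (475,236), (463,418) and (291,405). In the side view the blank stands in the vise with its broad face towards the pad.

```bash
cat > h.py <<'E'
from cell import bot
import numpy as np, cv2
from scipy.spatial.transform import Rotation as R
def down(psi): return [0,float(np.cos(psi/2)),float(np.sin(psi/2)),0]   # tool x at yaw psi, tool y = (sin psi,-cos psi)
def cam(name, pose=None):
    """K, world->camera 4x4"""
    k=bot.calibration(name)
    if name!="wrist": return k["mtx"],k["extrinsics"]
    p,q=pose
    T=np.eye(4); T[:3,:3]=R.from_quat(np.roll(q,-1)).as_matrix(); T[:3,3]=p
    return k["mtx"],np.linalg.inv(T@k["hand_eye"])
def back(px,c,z):
    """pixel -> world point at height z"""
    K,E=c; px=np.atleast_2d(px).astype(float)
    d=np.c_[px,np.ones(len(px))]@np.linalg.inv(K).T@E[:3,:3]; o=-E[:3,:3].T@E[:3,3]
    return o+d*((z-o[2])/d[:,2:])
def proj(P,c):
    K,E=c; X=np.atleast_2d(P)@E[:3,:3].T+E[:3,3]; X=X@K.T; return X[:,:2]/X[:,2:]
def tri(a,ca,b,cb):
    return (lambda X:(X[:3]/X[3]).ravel())(cv2.triangulatePoints(ca[0]@ca[1][:3],cb[0]@cb[1][:3],np.float64(a).reshape(2,1),np.float64(b).reshape(2,1)))
def snap(fn):
    pose=(np.array(bot.read_position()),np.array(bot.read_tool_rot())); im=bot.camera("wrist")
    cv2.imwrite(f"pics/{fn}.png",im[:,:,::-1]); np.savez(f"pics/{fn}.npz",p=pose[0],q=pose[1]); return im,cam("wrist",pose)
def load(fn):
    d=np.load(f"pics/{fn}.npz"); return cam("wrist",(d["p"],d["q"]))
E
python3 - <<'E'
from h import *
t=cam("top"); f=lambda L:np.array(L)/2.1+[70,60]
print("pad",np.round(back(f([(308,222),(475,236),(463,418),(291,405)]),t,.004),3).tolist())
print("barrel",np.round(back(f([(578,300),(684,300),(684,338),(578,338)]),t,.052),3).tolist())
print("case rim",np.round(back(f([(548,203),(720,203),(722,386),(541,383)]),t,.053),3).tolist())
s=cam("side"); g=lambda L:np.array(L)/2.7+[150,110]
print("blank bottom",np.round(back(g([(128,405),(182,421)]),s,.114),3).tolist())
bx,by=back(f([(684-70,319)]),t,.052)[0,:2]
for psi in (0,np.pi/2,-np.pi/2): print(psi,np.round(bot.solve_ik([bx,by,.2],down(psi)),2))
E
```

```text
pad [[0.672, 0.097, 0.004], [0.657, -0.12, 0.004], [0.423, -0.105, 0.004], [0.436, 0.111, 0.004]]
barrel [[0.568, -0.243, 0.052], [0.571, -0.374, 0.052], [0.523, -0.373, 0.052], [0.521, -0.242, 0.052]]
case rim [[0.691, -0.207, 0.053], [0.695, -0.423, 0.053], [0.465, -0.417, 0.053], [0.465, -0.196, 0.053]]
blank bottom [[0.597, 0.322, 0.114], [0.542, 0.323, 0.114]]
0 [-0.6   0.47 -0.06  1.04  0.    2.54]
1.5707963267948966 [-0.6   0.47 -0.06  1.04  0.    0.97]
-1.5707963267948966 [-0.6   0.47 -0.06  1.04  0.   -2.17]
```

```bash
python3 - <<'E'
from h import *
psi=np.pi/2
for n,x in (("c1",.51),("c2",.59)):
    bot.move_pose([x,-.34,.2],down(psi)); im,c=snap(n)
    print(n,np.round(proj([[.546,-.3465,.052],[.546,-.308,.052]],c),1).tolist())
    for t in ("thermometer","case"): print(t,[(np.round(d["bbox"],1).tolist(),round(d["confidence"],2)) for d in bot.search_frame("wrist",t)[:2]])
print(bot.read_clock())
a=[cv2.imread(f"pics/{n}.png") for n in ("c1","c2")]
cv2.imwrite("pics/c12.png",cv2.resize(np.vstack([a[0][60:300,60:460],a[1][60:300,60:460]]),None,fx=1.25,fy=1.25,interpolation=cv2.INTER_CUBIC))
E
```

```text
c1 [[285.7, 186.9], [286.9, 151.4]]
thermometer [([266.8, 81.2, 151.8, 142.7], 0.96)]
case [([190.9, 39.1, 321.1, 214.7], 0.8)]
c2 [[211.6, 187.7], [210.1, 152.2]]
thermometer [([188.6, 80.2, 151.1, 141.9], 0.96)]
case [([121.2, 37.9, 390.8, 214.4], 0.7)]
3.45
```

View pics/c12.png

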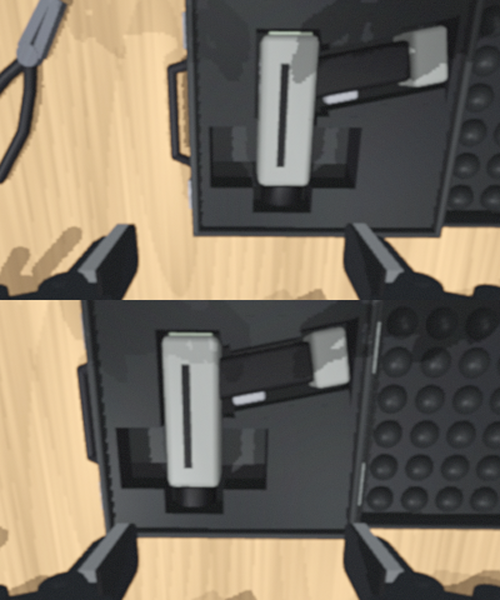

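The two wrist views show the barrel clear of the foam: front edge centre near full pixel (287,210) in c1 and (214,210) in c2, rear near (292,89) and (213,89). Both notches are free. I'll refine the barrel edges with gradients, triangulate, and take close pictures of the pad and vise.

```bash
python3 - <<'E'
from h import *
def edges(n,xl,xr):
    g=cv2.GaussianBlur(cv2.cvtColor(cv2.imread(f"pics/{n}.png"),6),(0,0),1).astype(float); c=load(n)
    dx=np.gradient(g,axis=1); dy=np.gradient(g,axis=0); L=[];Rr=[]
    for r in range(105,200,5):
        L.append((xl-8+np.argmax(dx[r,xl-8:xl+9]),r)); Rr.append((xr-8+np.argmin(dx[r,xr-8:xr+9]),r))
    m=(xl+xr)//2; F=[(x,200+np.argmin(dy[200:218,x])) for x in range(m-14,m+15,4)]
    L,Rr=map(np.array,(L,Rr)); fl=lambda A:np.polyfit(A[:,1],A[:,0],1)
    fr=np.median([y for _,y in F]); pl,pr=fl(L),fl(Rr)
    return c,pl,pr,fr,np.std(L[:,0]-np.polyval(pl,L[:,1])),np.std(Rr[:,0]-np.polyval(pr,Rr[:,1])),np.median([g[r,m] for r in (120,180)])
A=edges("c1",267,312); B=edges("c2",191,236)
print([np.round(x,3) for x in A[1:]],[np.round(x,3) for x in B[1:]])
for r in (110,150,A[3]):
    pa=[(np.polyval(A[k],r),r) for k in (1,2)]; pb=[(np.polyval(B[k],r),r) for k in (1,2)]
    for i in (0,1): print(r,i,"tri",np.round(tri(pa[i],A[0],pb[i],B[0]),4),"z52",np.round(back(pa[i],A[0],.052),4),np.round(back(pb[i],B[0],.052),4))
# pad + vise
bot.move_pose([.47,0,.3],down(-np.pi/2)); snap("p1")
print("pad",[(np.round(d["bbox"],1).tolist(),round(d["confidence"],2)) for d in bot.search_frame("wrist","pad")[:1]])
bot.move_pose([.57,.07,.25],down(-np.pi/2)); im,c=snap("v1")
print("exp blank",np.round(proj([.57,.322,.165],c),1))
for t in ("vise","blank_mid"): print(t,[(np.round(d["bbox"],1).tolist(),round(d["confidence"],2)) for d in bot.search_frame("wrist",t)[:1]])
a=[cv2.imread(f"pics/{n}.png") for n in ("p1","v1")]
cv2.imwrite("pics/pv.png",np.vstack(a)[:, :][::1][:768]); print(bot.read_clock())
cv2.imwrite("pics/pv.png",cv2.resize(np.vstack(a),None,fx=.78,fy=.78,interpolation=cv2.INTER_AREA))
E
```

```text
[array([-2.70000e-02,  2.70842e+02]), array([-7.30000e-02,  3.21105e+02]), np.float64(208.0), np.float64(0.398), np.float64(0.323), np.float64(118.0)] [array([5.40000e-02, 1.83579e+02]), array([7.00000e-03, 2.33421e+02]), np.float64(209.0), np.float64(0.284), np.float64(0.65), np.float64(154.0)]
110 0 tri [ 0.5257 -0.2658  0.0459] z52 [[ 0.5254 -0.2663  0.052 ]] [[ 0.527  -0.2656  0.052 ]]
110 1 tri [ 0.5718 -0.2659  0.0486] z52 [[ 0.5711 -0.2664  0.052 ]] [[ 0.572  -0.2656  0.052 ]]
150 0 tri [ 0.5252 -0.307   0.0444] z52 [[ 0.5248 -0.3065  0.052 ]] [[ 0.5268 -0.3057  0.052 ]]
150 1 tri [ 0.5713 -0.3066  0.0476] z52 [[ 0.5705 -0.3066  0.052 ]] [[ 0.5716 -0.3057  0.052 ]]
208.0 0 tri [ 0.5243 -0.3736  0.0421] z52 [[ 0.5239 -0.3707  0.052 ]] [[ 0.5265 -0.3698  0.052 ]]
208.0 1 tri [ 0.5706 -0.3723  0.046 ] z52 [[ 0.5694 -0.3708  0.052 ]] [[ 0.571  -0.3698  0.052 ]]
pad [([125.8, 80.9, 163.0, 148.5], 0.74)]
exp blank [[251.7 417.4]]
vise [([212.0, 255.5, 85.7, 68.9], 0.95)]
blank_mid [([210.6, 253.2, 87.2, 69.1], 0.7)]
6.5667
```

View pics/pv.png

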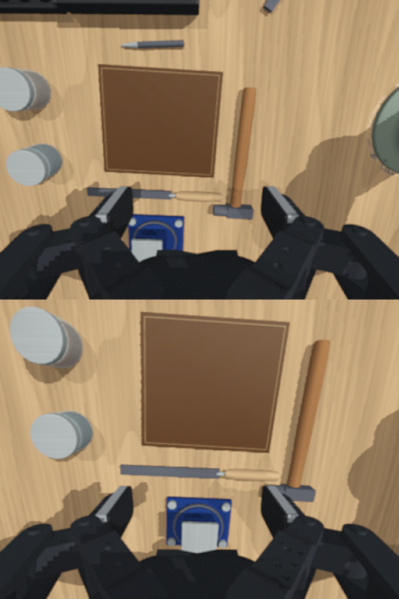

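The first picture shows the pad whole (roughly 128–284 by 83–228 full pixels) with the punch, file and hammer around it. In the second, the anvil shows at the bottom but the blank is hidden behind the gripper, so I'll look from above it instead. After that I go for the barrel.

```bash
python3 - <<'E'
from h import *
for n,x in (("b1",.53),("b2",.62)):
    bot.move_pose([x,.25,.36],down(np.pi/2)); im,c=snap(n)
    print("exp",np.round(proj([[.57,.322,.114],[.57,.322,.229]],c),1).tolist())
    for t in ("vise","blank_mid"): print(t,[(np.round(d["bbox"],1).tolist(),round(d["confidence"],2)) for d in bot.search_frame("wrist",t)[:1]])
print(bot.read_clock())
a=[cv2.imread(f"pics/{n}.png")[80:340,110:410] for n in ("b1","b2")]
cv2.imwrite("pics/b12.png",cv2.resize(np.hstack(a),None,fx=1.33,fy=1.33*1,interpolation=cv2.INTER_CUBIC))
# pad corners in p1 by colour
for n in("p1","v1"):
    hsv=cv2.cvtColor(cv2.imread(f"pics/{n}.png"),cv2.COLOR_BGR2HSV)
    m=((hsv[...,0]<20)&(hsv[...,2]<150)&(hsv[...,1]>90)).astype(np.uint8); m=cv2.morphologyEx(m,cv2.MORPH_OPEN,np.ones((5,5)))
    k=max(cv2.findContours(m,0,1)[0],key=cv2.contourArea); h=cv2.approxPolyDP(cv2.convexHull(k),8,True)[:,0]
    P=back(h,load(n),.004); print(n,h.tolist(),np.round(P,3).tolist(),np.round(P.mean(0),3))
E
```

```text
exp [[281.6, 113.5], [294.1, 112.4]]
vise [([225.3, 42.0, 94.0, 158.1], 0.8)]
blank_mid [([228.0, 45.3, 93.4, 153.9], 0.91)]
exp [[215.0, 113.3], [199.1, 112.2]]
vise []
blank_mid [([165.6, 42.4, 94.5, 158.8], 0.74)]
10.225
p1 [[126, 83], [284, 93], [273, 227], [135, 220]] [[0.657, -0.116, 0.004], [0.422, -0.102, 0.004], [0.434, 0.114, 0.004], [0.669, 0.101, 0.004]] [ 0.546 -0.001  0.004]
v1 [[186, 23], [363, 35], [344, 195], [181, 185]] [[0.652, -0.11, 0.004], [0.43, -0.097, 0.004], [0.434, 0.113, 0.004], [0.672, 0.098, 0.004]] [0.547 0.001 0.004]
```

View pics/b12.png

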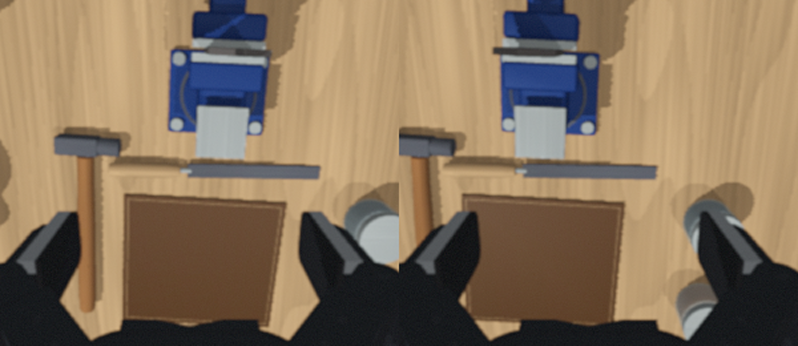

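Both views put the jaw centre within 1 px of the prediction for x = 0.570. The blank's strip is near row 117, so y is about 0.318. The pad centre is (0.5465, 0.000), yaw about -3.4°. Next is the barrel grasp.

```bash
python3 - <<'E'
from h import *
print("blank tip pred",proj([.571,.318,.229],cam("side")),"seen 204.1 233.3")
q=down(np.pi/2); g=[.5475,-.347]
bot.move_pose(g+[.2],q); bot.set_gripper(1.0,100)
bot.move_linear(g+[.075],speed=.25)
print("hit",bot.move_linear(g+[.016],speed=.06,until_force=8), bot.read_position())
bot.set_gripper(0.0,100)
print("w",bot.read_gripper_width(),"F",bot.read_finger_force(),"ft",np.round(bot.read_ft_force(),1),bot.read_clock())
im,c=snap("g1")
cv2.imwrite("pics/side1.png",bot.camera("side")[:,:,::-1])
E
```

```text
blank tip pred [[204.14143364 231.70278329]] seen 204.1 233.3
hit False [ 0.547826   -0.34725143  0.01643381]
w 0.5247742543237633 F 102.56290555000305 ft [-0.1 -0.5  4.7] 14.9
```

```bash
python3 - <<'E'
from h import *
g=[.5475,-.347]
bot.move_linear(g+[.035],speed=.04)
bot.move_linear(g+[.22],speed=.15)
print("w",bot.read_gripper_width(),"F",bot.read_finger_force(),"ft",np.round(bot.read_ft_force(),1),np.round(bot.read_moment(),2))
bot.move_pose([.5915,.052,.2],down(-np.pi/2))
snap("l1"); s=bot.camera("side"); t=bot.camera("top"); print(bot.read_clock(), bot.read_gripper_width())
a=cv2.imread("pics/l1.png")[:300]; b=s[100:300,170:350,::-1]
cv2.imwrite("pics/l1v.png",np.hstack([cv2.resize(a,(512,300)),cv2.resize(b,(270,300))]))
E
```

```text
w 0.5266843731155968 F 101.74406290054321 ft [-0.1 -0.5 -2.3] [-0.06  0.07 -0.  ]
19.3 0.5227300552317269
```

View pics/l1v.png

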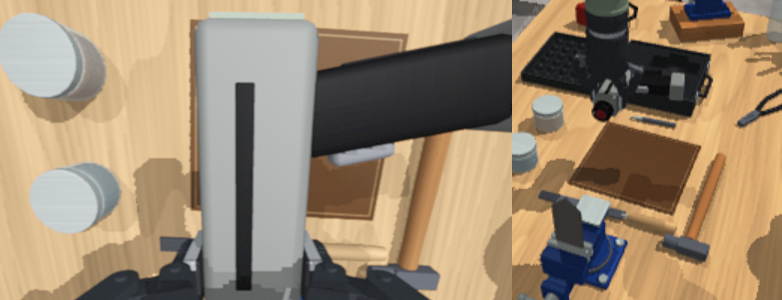

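It is held in the hand, with the rear edge of the barrel's top face at about (199–317, 15–25) and the handle to the right. I'll check the tilt against the untilted projection, then lower it.

```bash
python3 - <<'E'
from h import *
c=load("l1"); p=np.load("pics/l1.npz")["p"]
for pit in (-.1,-.05,0,.05,.1):
    X=[]
    for x in (-70,):
        for y in (-23,23):
            d=np.array([x-32,y,40-32-0])/1000.; cs,sn=np.cos(pit),np.sin(pit)
            d=np.array([d[0]*cs-d[2]*sn,d[1],d[0]*sn+d[2]*cs])   # pit>0: rear sinks
            X.append(p+[0,0,.0156+.012-.012]+np.array([-d[1],d[0],d[2]]))
    print(pit,np.round(proj(X,c),0).tolist())
E
```

```text
-0.1 [[187.0, 24.0], [318.0, 24.0]]
-0.05 [[190.0, 26.0], [315.0, 26.0]]
0 [[192.0, 29.0], [312.0, 29.0]]
0.05 [[195.0, 32.0], [309.0, 32.0]]
0.1 [[197.0, 36.0], [307.0, 36.0]]
```

```bash
python3 - <<'E'
from h import *
g=[.5915,.052]
bot.move_linear(g+[.03],speed=.15)
print("hit",bot.move_linear(g+[.006],speed=.02,until_force=4), bot.read_position()[2], np.round(bot.read_ft_force(),1), np.round(bot.read_moment(),2))
bot.set_gripper(0.75); bot.set_gripper(1.0); bot.wait(.2)
print(bot.read_finger_force(),bot.read_gripper_width())
bot.move_linear(g+[.2],speed=.2)
bot.move_pose([.5405,-.06,.22],down(-2.94))
im,c=snap("q1"); print("search",[(np.round(d["bbox"],1).tolist(),round(d["confidence"],2)) for d in bot.search_frame("wrist","thermometer")[:1]])
pt=lambda x,y,z:[.5465-(y-45)/1000,(x+20)/1000,.004+z/1000]
P=[pt(-70,-23,40),pt(57,-23,40),pt(57,23,40),pt(-70,23,40),pt(77,0,20),pt(-42,51,35)]
px=proj(P,c); print(np.round(px,0).tolist(),bot.read_clock())
v=im[:,:,::-1].copy()
for u in px: cv2.circle(v,tuple(int(round(k)) for k in u),2,(0,0,255),-1)
cv2.imwrite("pics/q1v.png",cv2.resize(v,(768,576)))
E
```

```text
hit True 0.00875112497180323 [-0.   0.9  5.6] [-0.03 -0.   -0.05]
0.0 1.0007465993246847
search [([295.6, 176.3, 9.0, 20.3], 0.52)]
[[248.0, 236.0], [346.0, 254.0], [357.0, 221.0], [256.0, 201.0], [360.0, 234.0], [283.0, 183.0]] 24.7083
```

View pics/q1v.png

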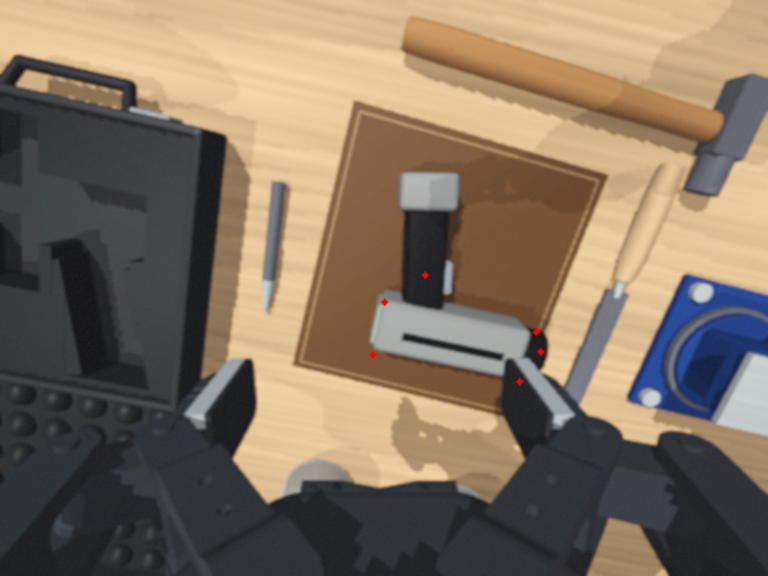

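The markers fall on the thermometer within about 5 mm: it sits slightly further toward −x, the handle is centred on the closing line, and it lies flat. Next I grip the handle.

```bash
python3 - <<'E'
from h import *
psi=-2.94; q=down(psi); g=[.537,-.022]
bot.move_pose(g+[.15],q)
bot.move_linear(g+[.06],speed=.2)
print("hit",bot.move_linear(g+[.005],speed=.06,until_force=6),bot.read_position())
bot.set_gripper(0.0,60)
print("w",bot.read_gripper_width()*85,"F",bot.read_finger_force())
bot.move_linear(g+[.03],speed=.05); bot.move_linear(g+[.146],speed=.15)
bot.move_linear([.520,.066,.146],speed=.15)
print("w",bot.read_gripper_width()*85,"F",bot.read_finger_force(),np.round(bot.read_ft_force(),1),np.round(bot.read_moment(),2),bot.read_position())
im,c=snap("m1"); s=bot.camera("side"); t=bot.camera("top"); print(bot.read_clock())
for n,i in (("side",s),("top",t)): cv2.imwrite(f"pics/m1{n}.png",i[:,:,::-1])
L=[.571,.185,.165]; B=[.571,.318,.165]
for n,i,cc,(r0,r1,c0,c1) in (("s",s,cam("side"),(150,310,150,310)),("t",t,cam("top"),(130,270,90,270)),("w",im,c,(0,384,0,512))):
    px=proj([L,B],cc)-[c0,r0]; f=400/(c1-c0); v=cv2.resize(np.ascontiguousarray(i[r0:r1,c0:c1,::-1]),None,fx=f,fy=f,interpolation=2)
    for u in px: cv2.circle(v,tuple(int(round(k*f)) for k in u),2,(0,0,255),-1)
    globals()[n]=v
cv2.imwrite("pics/m1v.png",np.hstack([np.vstack([s[:400],])[:300],w[:300]])); cv2.imwrite("pics/m1v2.png",np.hstack([cv2.resize(s,(400,400)),cv2.resize(t,(400,400*140//180))[:400] if 0 else np.pad(t,((0,400-t.shape[0]),(0,0),(0,0)))]))
E
```

```text
hit False [ 0.53733594 -0.02205689  0.0052855 ]
w 33.38508297461711 F 60.639585703611374
w 33.37218171452621 F 59.72368888556957 [ 0.3 -0.  -2.2] [-0.02  0.01  0.02] [0.52007958 0.06569601 0.14580452]
29.7917
```

View pics/m1v2.png

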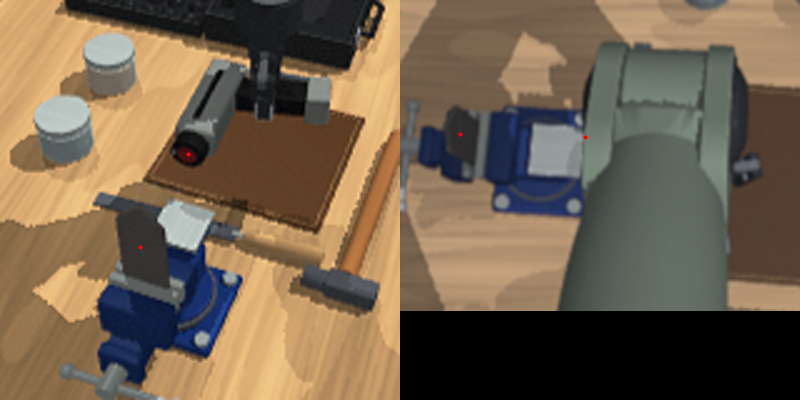

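View pics/m1.png

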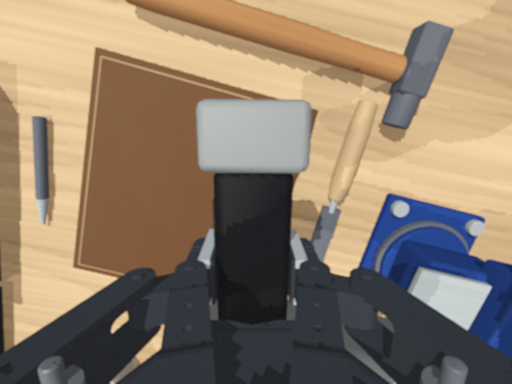

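In the side view the predicted lens point lies on the red lens within a couple of pixels, and the blank point is at mid-blank. The foot in the wrist view puts the grip about 4 mm further down the handle than nominal, so I shift x by −3 mm and then measure.

```bash
python3 - <<'E'
from h import *
bot.move_linear([.517,.076,.146],speed=.08); bot.wait(2.8)
print(bot.read_gripper_width()*85,bot.read_finger_force(),bot.read_position(),np.abs(bot.read_joint_vel()).max(),bot.read_clock())
s=bot.camera("side")[150:310,150:310,::-1]; v=cv2.resize(np.ascontiguousarray(s),None,fx=3.6,fy=3.6,interpolation=2)
for u in proj([[.571,.195,.165],[.571,.318,.165]],cam("side"))-150: cv2.circle(v,tuple(int(round(k*3.6)) for k in u),2,(0,255,0),-1)
cv2.imwrite("pics/m2v.png",v)
E
```

```text
33.08471713897665 59.7308137267828 [0.5170045  0.0760251  0.14599668] 0.0020176471553000983 32.875
```

View pics/m2v.png

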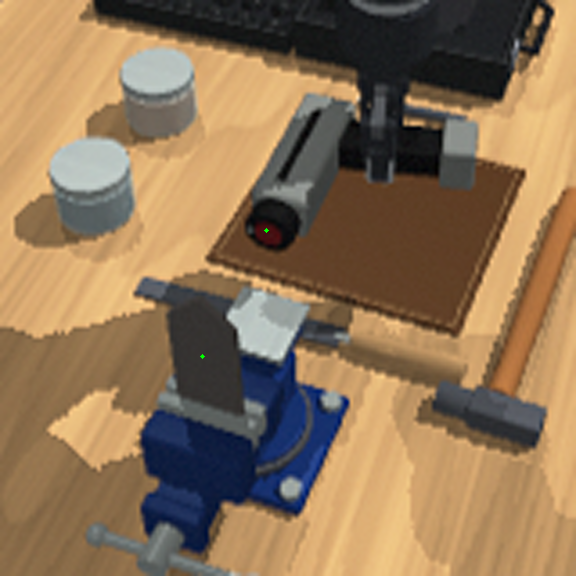

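The lens lies on its predicted point (268,232) and the aim point is within 4 mm of the middle of the blank. It was held steady and squeezed for 2.8 s. Now I lay it back down.

```bash
python3 - <<'E'
from h import *
psi=-2.94; g=[.54,-.022]
bot.move_linear([.517,.066,.146],speed=.08); bot.move_linear(g+[.146],speed=.12)
bot.move_linear(g+[.025],speed=.12)
print("hit",bot.move_linear(g+[.003],speed=.02,until_force=3.5),bot.read_position()[2],np.round(bot.read_ft_force(),1))
bot.set_gripper(.6); bot.set_gripper(1.0); bot.wait(.2)
print(bot.read_finger_force())
bot.move_linear(g+[.1],speed=.12); bot.move_pose([.54,-.06,.22],down(psi)); bot.wait(.5)
im,c=snap("e1"); print(bot.read_clock())
pt=lambda x,y,z:[.5465-(y-45)/1000,(x+20)/1000,.004+z/1000]
v=im[:,:,::-1].copy()
for u in proj([pt(-70,-23,40),pt(57,-23,40),pt(57,23,40),pt(-70,23,40),pt(-42,51,35)],c): cv2.circle(v,tuple(int(round(k)) for k in u),2,(0,0,255),-1)
cv2.imwrite("pics/e1v.png",cv2.resize(v,(768,576)))
E
```

```text
hit True 0.005863119592502446 [-0.9 -0.6  4.9]
0.0
39.1667
```

View pics/e1v.png

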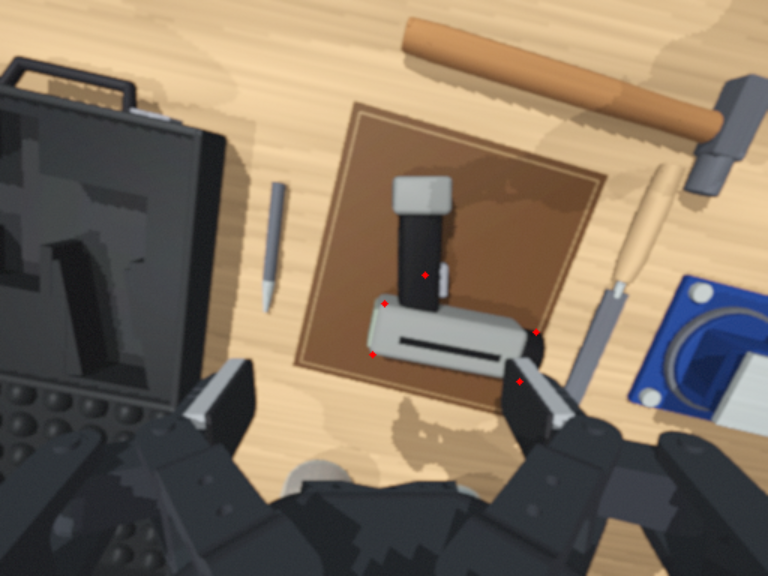

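The thermometer lies flat in the middle of the pad (barrel about (370–540, 298–378)). The trigger is out at (443,280), the gripper is clear and the other tools have not moved. I'm handing it in.

```bash
python3 -c "
from cell import bot
print(bot.close_job())"
```

```text
the job is handed in; nothing more can be done
None
```

The job is handed in, with no verdict shown: the trigger was held squeezed for 2.8 s, aimed within about 4 mm of the blank's middle from about 12 cm by the camera check, and the thermometer now lies flat and released on the pad.

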